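# Find the empty tins by weight

## Task

Two of the four identical closed steel tins on the worktop are empty and can only be told from the full ones by lifting them to feel their weight. Stand the two empty tins upright, side by side, on the cork trivet to be refilled, and leave the two full ones standing upright on the worktop where they were. Do not knock any tin over and do not shove the other things about.

Things in the scene. Friction and masses are not known exactly. Their poses are not given: they have to be found in the camera images.
- tin_1_center (a point): centre (half-way up without the knob, 46 mm above its underside, z axis up along the tin) of one of four identical closed steel tins: upright cylinder 58 mm across, 92 mm tall, with a fixed slip-on lid 59 mm across over its top 26 mm and a small dark knob 14 mm across that rises 10 mm more (not counted in the 92 mm); the lid cannot be opened. Any two of the four tins are empty (about 90 g each, whole), the other two full (about 420 g each, whole)
- tin_2_center (a point): centre (half-way up without the knob, 46 mm above its underside, z axis up along the tin) of one of four identical closed steel tins: upright cylinder 58 mm across, 92 mm tall, with a fixed slip-on lid 59 mm across over its top 26 mm and a small dark knob 14 mm across that rises 10 mm more (not counted in the 92 mm); the lid cannot be opened. Any two of the four tins are empty (about 90 g each, whole), the other two full (about 420 g each, whole)
- tin_3_center (a point): centre (half-way up without the knob, 46 mm above its underside, z axis up along the tin) of one of four identical closed steel tins: upright cylinder 58 mm across, 92 mm tall, with a fixed slip-on lid 59 mm across over its top 26 mm and a small dark knob 14 mm across that rises 10 mm more (not counted in the 92 mm); the lid cannot be opened. Any two of the four tins are empty (about 90 g each, whole), the other two full (about 420 g each, whole)
- tin_4_center (a point): centre (half-way up without the knob, 46 mm above its underside, z axis up along the tin) of one of four identical closed steel tins: upright cylinder 58 mm across, 92 mm tall, with a fixed slip-on lid 59 mm across over its top 26 mm and a small dark knob 14 mm across that rises 10 mm more (not counted in the 92 mm); the lid cannot be opened. Any two of the four tins are empty (about 90 g each, whole), the other two full (about 420 g each, whole)
- tin_1: the same tin as tin_1_center; origin at the centre of its underside, z up
- tin_2: the same tin as tin_2_center; origin at the centre of its underside, z up
- tin_3: the same tin as tin_3_center; origin at the centre of its underside, z up
- tin_4: the same tin as tin_4_center; origin at the centre of its underside, z up
- trivet: flat round brown cork trivet lying fixed on the worktop at the left, 208 mm across, 14 mm thick; origin at the centre of its underside, z up
- jar_mustard: loose bystander: glass jar with a green lid, 68 mm across, 84 mm tall, right of the tins; origin at the centre of its underside
- mug_tea: loose bystander: cream mug, 83 x 117 x 94 mm, behind the tins; origin at the centre of its underside
- jar_honey: loose bystander: glass jar with a silver lid, 71 mm across, 110 mm tall, behind the tins; origin at the centre of its underside
- teaspoon: loose bystander: steel teaspoon, 130 mm long, 11 mm high, lying near the front edge of the worktop; origin at the centre of its underside
- coffee_maker: the fixed black coffee maker, a tall obstacle behind the trivet: origin under its middle at worktop height; with its jug it reaches 150 mm from there toward the robot, 130 mm to each side, and stands 355 mm high
Not all that is in view belongs to the job. What is shaped like the tin_1 but red or yellow is not meant.

How it is judged:
By the outcome, as a careful person would: the job done as asked, in the order asked, and still so for the second after the job is handed in, with the robot touching nothing.
It also fails if it takes over 72 s, if anything falls off the work surface, if the arm or the gripper's body presses on something with over 40 N, if the wrist force passes 120 N, or if a joint passes its speed limit or range.

## Robot

A 7-joint arm with a two-finger parallel gripper is mounted at the origin on a cart in front of the work surface, level with it; the furniture and walls round the work are solid. World frame = base frame: x ahead of the robot, y to its left, z up, the work surface at z = 0. Lengths are in m, angles in rad, forces in N, time in s.
With the tool pointing down it reaches from about 0.4 to 0.875 m from the base axis. Payload 19.3 kg.
Tool frame: the origin (TCP) lies where the fingers leave the gripper's body, on its centre line; the fingertips stand bot.tip_reach ahead of it and the grasp point (between the pads) lies 54 mm ahead of it (bot.tip_reach is the distance from the TCP to the fingertips, in m); z points along the fingers, y is the line along which they close (so a half turn about z gives the same grasp; the last joint's range is limited). The gripper opens to 85 mm and grips with 20 to 120 N. Pads are 22 mm wide; open, the fingers measure 114 mm over their backs; the gripper's body (76 mm by 85 mm) begins 54 mm behind the grasp point. The pads swing forward as they close: fully open they stand 13 mm farther back than shut.
Start: joints at [1.083, 0.521, -0.036, 1.599, 0.021, 1.021, -0.113], TCP at [0.254, -0.571, 0.304] pointing down, gripper open.
Joint ranges: [-2.91, 2.91], [-0.3, 2.13], [-1.5, 1.42], [0.17, 2.43], [-1.26, 4.41], [0.16, 1.93], [-2.52, 2.52]. Speed limits (rad/s): [1.89, 1.89, 2.39, 2.39, 3.01, 3.01, 3.01].

## Interface

Orientations are given as [roll, pitch, yaw] about the fixed x, y, z axes, in that order (R = Rz(yaw) Ry(pitch) Rx(roll)).
In Python, from workcell import bot gives the robot as it stands. The module is installed in compiled form; this text tells all that it offers.
- The arm moves only by the shell command python3 -m jog 'ROWS' [FORCE]. ROWS is JSON, a list that holds one entry, the list of rows, each a list of 7 numbers: the shift along the tool's x, y, z in mm, then the turn, a rotation vector about the tool's x, y, z in rad, then the opening, from 0 (shut) to 1 (fully open). In form: [[[tx, ty, tz, wx, wy, wz, fingers], ...]]. A call has 1 to 5 rows; each row shifts and turns the commanded pose from where the row before left it, along the tool's axes as they then stand; what a row does not reach is not made up. A row lasts 1/10 s, in which the tool goes at most 50 mm and 8.59 degrees, less where a joint would pass 70% of its speed; a pose out of reach is approached as far as the arm can. A call is refused whole if a number of a shift passes 50 or a number of a turn 0.15, either way. A call with a gripper value outside its range is refused whole. The fingers move at their own pace and stop on an object; FORCE is the grip in N (left out, the last holds). Time passes only in rows, so rows that do not move let the fingers close. It gives the time, the measured TCP pose, the force, the opening and the grip force at its end, in the units of the state.
- bot.observe(): the state, without advancing time (a new reading comes with each control period).
- bot.grab_frame(name): name is "side" or "top"; returns a dict with "img" (384x512x3 uint8, red, green, blue), "intrinsics" (3x3 intrinsics, pixels), "R" (3x3) and "t" (3): a world point X has camera coordinates R X + t. Camera axes: x right, y down, z forward; pixel columns grow to the right and rows downward; lengths in m; the calibration is good to about 2 mm. A picture is of the moment at which its call begins. There is no depth.
- bot.job_done(): hands the job in; it is judged then, once.
Trained networks look in a picture, given as the dict that the camera call returned (one of the last four; its "shot" number tells which), for a name from the list of things; names that differ only in an ending like _2 or _b are one class to them, and where a whole thing is asked for, a point or a joint stands for the part that bears it (a point fixed in the world has none). Each returns a list of dicts, best first, with "conf" (0 to 1); they miss things now and then, are a little off and sometimes report something else, mostly with a low value. They report only what shows in the picture. A call takes as long as a camera call. They do not tell look-alikes from the thing itself.
- bot.trace(query, picture): "region" (384x512 bool, what is visible of it).
- bot.spot_point(query, picture): "xyz" ([x, y, z] in m, in world coordinates, good to about 4 mm: a listed point, or the origin of a listed thing).
The state is a dict: "clock": time; "qpos": joint angles; "qd": joint speeds; "joint_efforts": joint torques, N m; "position": TCP position; "tool_rot": TCP orientation; "force": force on the tool from outside, world axes, zero at the start; "moment": the same for the moment, N m; "grip_width": finger opening in m; "finger_force": force on a finger pad.
Only numpy, scipy, OpenCV 4.12 (cv2) and the standard library are available. Lean on these libraries where they do the work, as an engineer would, in place of code of your own. Each camera call takes 0.05 s, during which the arm holds its last target. There are 200 camera calls.

## Working session

There is one attempt and no reset: what is moved stays moved. The work goes in short steps, Python scripts to look and compute and a shell command to move; the robot and the scene stay as the last step left them, time stands still between calls to the robot, and variables do not carry over. Pictures are saved under pics/ and viewed, at most 10 in all, crops included, and the job is handed in when it is done.

```bash
mkdir -p pics
python3 - <<'E'
from workcell import bot
import cv2,numpy as np
s=bot.observe(); print({k:np.round(v,3).tolist() for k,v in s.items()}, bot.tip_reach)
for n in ("top","side"):
    f=bot.grab_frame(n); cv2.imwrite(f"pics/{n}0.png",f["img"][:,:,::-1])
    for q in ["tin_1","trivet","jar_mustard","mug_tea","jar_honey","teaspoon","coffee_maker"]:
        for d in bot.spot_point(q,f):
            X=np.array(d["xyz"]); p=f["intrinsics"]@(f["R"]@X+f["t"]); print(n,q,round(d["conf"],2),X.round(3),(p[:2]/p[2]).round())
E
```

```text
{'clock': 0.0, 'qpos': [1.083, 0.522, -0.036, 1.6, 0.021, 1.021, -0.113], 'qd': [-0.001, -0.001, -0.0, -0.0, 0.0, -0.001, -0.0], 'joint_efforts': [-0.001, -92.71, 1.979, -36.993, 0.018, 0.008, 0.0], 'position': [0.253, -0.571, 0.303], 'tool_rot': [-3.14, 0.0, 0.418], 'force': [-0.484, -0.351, -0.38], 'moment': [-0.017, -0.024, 0.044], 'finger_force': 0.0, 'grip_width': 0.086} 0.0726
top tin_1 0.95 [ 0.749 -0.395  0.003] [341. 141.]
top tin_1 0.88 [ 0.366 -0.336 -0.002] [327. 247.]
top tin_1 0.65 [ 0.436 -0.24   0.002] [299. 227.]
top tin_1 0.65 [ 0.564 -0.141 -0.004] [271. 190.]
top tin_1 0.65 [ 0.597 -0.345  0.003] [328. 182.]
top tin_1 0.51 [ 0.427 -0.092 -0.   ] [257. 229.]
top trivet 0.86 [ 0.446  0.275 -0.001] [152. 222.]
top jar_mustard 0.69 [ 0.408 -0.44  -0.002] [356. 235.]
top mug_tea 0.65 [ 0.742 -0.259  0.004] [303. 142.]
top jar_honey 0.57 [ 0.731 -0.12  -0.001] [265. 145.]
top teaspoon 0.53 [ 0.381 -0.133 -0.003] [268. 242.]
side tin_1 0.91 [ 0.43  -0.096 -0.   ] [305. 214.]
side tin_1 0.9 [ 0.367 -0.341 -0.002] [356. 184.]
side tin_1 0.87 [ 0.593 -0.347  0.001] [303. 160.]
side tin_1 0.81 [ 0.442 -0.242 -0.002] [324. 189.]
side tin_1 0.75 [ 0.571 -0.14  -0.   ] [277. 189.]
side tin_1 0.63 [ 0.747 -0.392 -0.001] [277. 141.]
side trivet 0.68 [ 0.438  0.275 -0.001] [229. 290.]
side jar_mustard 0.59 [ 0.411 -0.436 -0.005] [356. 168.]
side mug_tea 0.59 [ 0.746 -0.265  0.   ] [259. 155.]
side jar_honey 0.57 [ 0.727 -0.115 -0.   ] [238. 176.]
side teaspoon 0.64 [ 0.379 -0.134  0.001] [325. 214.]
side teaspoon 0.24 [ 0.746 -0.264  0.003] [258. 155.]
```

View pics/top0.png

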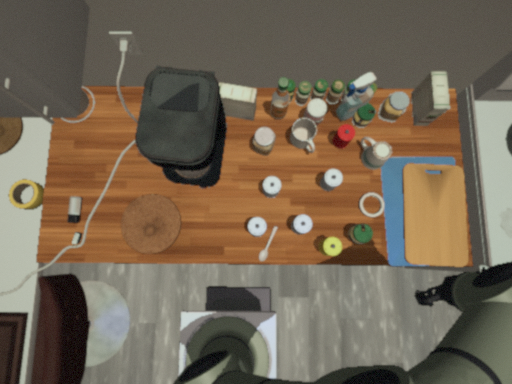

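View pics/side0.png

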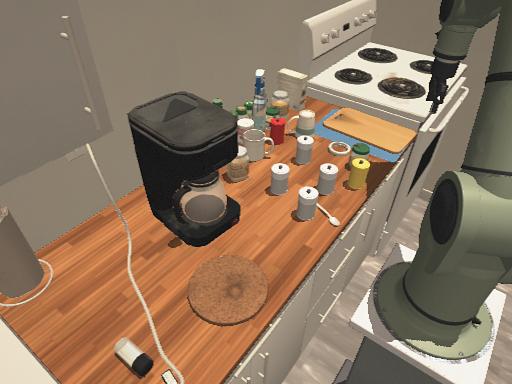

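The top view shows the white/steel tins at about (272,186), (257,226), (302,224) and (333,179). The look-alikes are red (345,135) and yellow (333,246), and the trivet is at (152,222). So the steel tins stand at (0.595,-0.346), (0.439,-0.241), (0.567,-0.140) and (0.429,-0.094). I'll turn the tool to yaw 90° so that tool x = +y, tool y = +x and tool z = down.

```bash
python3 -m jog '[[[0,0,0,0,0,-0.15,1],[0,0,0,0,0,-0.15,1],[0,0,0,0,0,-0.15,1],[0,0,0,0,0,-0.15,1],[0,0,0,0,0,-0.15,1]]]' 40
python3 -m jog '[[[0,0,0,0,0,-0.15,1],[0,0,0,0,0,-0.15,1],[0,0,0,0,0,-0.103,1],[25,40,0,0,0,0,1],[25,40,0,0,0,0,1]]]'
python3 -m jog '[[[25,40,0,0,0,0,1],[25,40,0,0,0,0,1],[25,40,0,0,0,0,1],[25,40,0,0,0,0,1],[0,0,0,0,0,0,1]]]'
```

```text
clock: 1.3
position: [0.2536, -0.5713, 0.3039]
tool_rot: [3.142, 0.0, 1.174]
force: [-0.1, 0.0, 0.4]
grip_width: 0.0855
finger_force: 0.0
clock: 1.8
position: [0.3333, -0.5213, 0.3039]
tool_rot: [-3.141, 0.0, 1.568]
force: [1.8, -0.5, -0.0]
grip_width: 0.0852
finger_force: 0.0
clock: 2.3
position: [0.4992, -0.4159, 0.3038]
tool_rot: [3.139, -0.003, 1.579]
force: [-0.7, 0.2, -0.1]
grip_width: 0.0856
finger_force: 0.0
```

```bash
python3 -m jog '[[[25,34,0,0,0,0,1],[25,34,0,0,0,0,1],[20,28,30,0,0,0,1],[0,0,30,0,0,0,1],[0,0,0,0,0,0,1]]]'
python3 - <<'E'
from workcell import bot
import cv2,numpy as np
for n in ("top","side"):
    f=bot.grab_frame(n); cv2.imwrite(f"pics/{n}1.png",cv2.resize(f["img"][80:280,180:430,::-1],None,fx=3,fy=3))
    for d in bot.spot_point("tin_1",f): print(n,round(d["conf"],2),np.round(d["xyz"],3))
E
```

```text
clock: 2.8
position: [0.5887, -0.3498, 0.2399]
tool_rot: [-3.136, -0.003, 1.573]
force: [-0.9, -0.1, 0.4]
grip_width: 0.0852
finger_force: 0.0
top 0.86 [ 0.436 -0.243  0.003]
top 0.81 [ 0.593 -0.347  0.002]
top 0.79 [ 0.565 -0.14  -0.002]
top 0.71 [ 0.363 -0.338 -0.001]
top 0.59 [ 0.749 -0.397  0.005]
top 0.56 [ 0.427 -0.092 -0.001]
side 0.93 [ 0.588 -0.346  0.001]
side 0.92 [ 0.443 -0.242  0.002]
side 0.91 [ 0.746 -0.395 -0.002]
side 0.83 [ 0.37  -0.339 -0.002]
side 0.67 [ 0.428 -0.095 -0.002]
side 0.62 [ 0.569 -0.14   0.003]
```

View pics/side1.png

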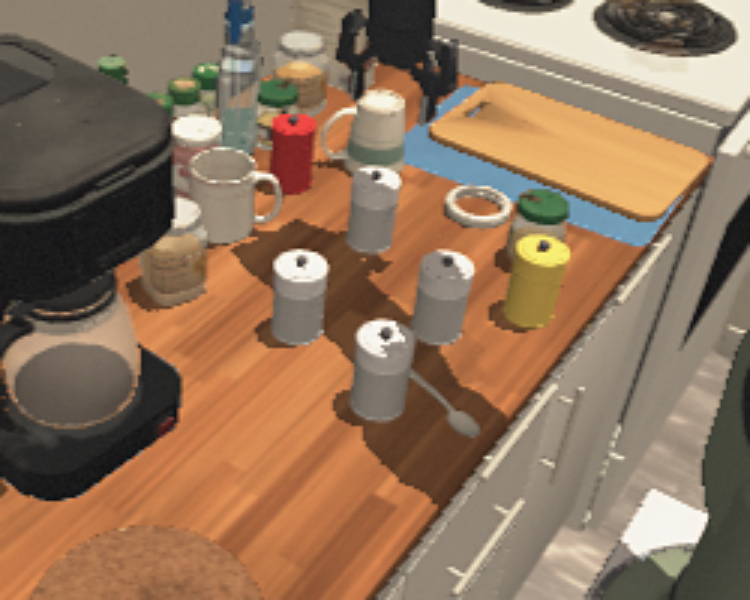

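The crop shows the gripper at (400,60), open and clear above the far tin at (375,210), with all tins standing. Estimates agree: far tin (0.593,-0.346). I'll go down, close on it and lift it a little to weigh it.

```bash
python3 -m jog '[[[4,4,30,0,0,0,1],[0,0,30,0,0,0,1],[0,0,30,0,0,0,1],[0,0,20,0,0,0,1],[0,0,0,0,0,0,1]]]'
python3 -m jog '[[[0,0,0,0,0,0,0.4],[0,0,0,0,0,0,0.4],[0,0,0,0,0,0,0.4],[0,0,0,0,0,0,0.4],[0,0,0,0,0,0,0.4]]]' 40
```

```text
clock: 3.5
position: [0.5926, -0.3477, 0.1328]
tool_rot: [-3.14, -0.001, 1.57]
force: [-0.5, 0.2, 0.3]
grip_width: 0.0854
finger_force: 0.0
clock: 4.0
position: [0.5941, -0.348, 0.1363]
tool_rot: [3.139, 0.002, 1.57]
force: [-2.9, -0.0, 8.2]
grip_width: 0.0568
finger_force: 41.0
```

```bash
python3 -m jog '[[[0,0,-10,0,0,0,0.4],[0,0,-10,0,0,0,0.4],[0,0,-10,0,0,0,0.4],[0,0,0,0,0,0,0.4],[0,0,0,0,0,0,0.4]]]'
python3 -m jog '[[[0,0,0,0,0,0,0.4],[0,0,0,0,0,0,0.4]]]'
```

```text
clock: 4.5
position: [0.5936, -0.3474, 0.1643]
tool_rot: [3.141, 0.0, 1.571]
force: [-0.5, -0.3, -1.6]
grip_width: 0.0571
finger_force: 42.8
clock: 4.7
position: [0.5934, -0.3471, 0.1634]
tool_rot: [-3.141, -0.0, 1.571]
force: [0.0, 0.3, -0.7]
grip_width: 0.0567
finger_force: 42.8
```

About -0.7 N, so the far tin is empty. I'll carry it high to the trivet.

```bash
python3 -m jog '[[[0,0,-30,0,0,0,0.4],[0,0,-40,0,0,0,0.4],[10,-5,-40,0,0,0,0.4],[25,-15,-10,0,0,0,0.4],[40,-20,0,0,0,0,0.4]]]'
python3 -m jog '[[[40,-20,0,0,0,0,0.4],[40,-20,0,0,0,0,0.4],[40,-20,0,0,0,0,0.4],[40,-20,0,0,0,0,0.4],[40,-20,0,0,0,0,0.4]]]'
python3 -m jog '[[[40,-15,0,0,0,0,0.4],[40,0,0,0,0,0,0.4],[40,0,0,0,0,0,0.4],[40,0,0,0,0,0,0.4],[40,0,0,0,0,0,0.4]]]'
python3 -m jog '[[[40,0,0,0,0,0,0.4],[40,0,0,0,0,0,0.4],[40,0,0,0,0,0,0.4],[25,0,0,0,0,0,0.4],[0,0,0,0,0,0,0.4]]]'
python3 - <<'E'
from workcell import bot
import cv2,numpy as np
ims=[]
for n in ("top","side"):
    f=bot.grab_frame(n); ims.append(f["img"][:,:,::-1][60:360,80:400])
    for q in("tin_1","trivet"):
      for d in bot.spot_point(q,f): print(n,q,round(d["conf"],2),np.round(d["xyz"],3))
cv2.imwrite("pics/b2.png",np.hstack(ims))
E
```

```text
clock: 5.2
position: [0.5536, -0.2732, 0.2853]
tool_rot: [3.139, 0.002, 1.568]
force: [1.3, 1.9, -1.9]
grip_width: 0.0564
finger_force: 43.2
clock: 5.7
position: [0.4525, -0.0709, 0.2838]
tool_rot: [-3.142, 0.0, 1.571]
force: [1.2, 0.7, -1.3]
grip_width: 0.0568
finger_force: 43.2
clock: 6.2
position: [0.4383, 0.1293, 0.2839]
tool_rot: [3.141, 0.0, 1.571]
force: [1.0, -0.5, -1.5]
grip_width: 0.0569
finger_force: 43.2
clock: 6.7
position: [0.4377, 0.2763, 0.2837]
tool_rot: [-3.141, -0.002, 1.575]
force: [0.3, -1.3, -0.9]
grip_width: 0.0565
finger_force: 43.2
top tin_1 0.91 [ 0.366 -0.336 -0.002]
top tin_1 0.75 [ 0.567 -0.141 -0.001]
top tin_1 0.64 [ 0.438 -0.243  0.003]
top tin_1 0.62 [ 0.748 -0.396  0.005]
top tin_1 0.59 [ 0.429 -0.093 -0.004]
top tin_1 0.59 [0.436 0.277 0.152]
top trivet 0.69 [0.444 0.274 0.001]
top trivet 0.17 [ 0.728 -0.12   0.002]
side tin_1 0.89 [ 0.565 -0.14  -0.002]
side tin_1 0.86 [ 0.368 -0.338 -0.001]
side tin_1 0.8 [0.435 0.274 0.148]
side tin_1 0.73 [ 0.744 -0.395 -0.001]
side tin_1 0.66 [ 0.429 -0.093 -0.002]
side tin_1 0.61 [ 0.441 -0.243  0.001]
side tin_1 0.4 [0.438 0.275 0.193]
side trivet 0.63 [ 0.441  0.277 -0.003]
side trivet 0.56 [0.435 0.272 0.15 ]
side trivet 0.53 [ 0.746 -0.265  0.   ]
```

View pics/b2.png

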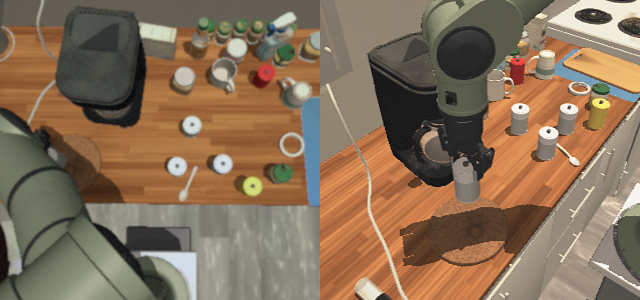

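The tin hangs upright at (465,180) in the right half, over the trivet, underside about 0.150. The other three are untouched. I'll shift 39 mm left and lower.

```bash
python3 -m jog '[[[20,0,0,0,0,0,0.4],[19,2,30,0,0,0,0.4],[0,0,40,0,0,0,0.4],[0,0,35,0,0,0,0.4],[0,0,15,0,0,0,0.4]]]'
python3 -m jog '[[[0,0,6,0,0,0,0.4],[0,0,3,0,0,0,0.4],[0,0,2,0,0,0,0.4],[0,0,0,0,0,0,0.4],[0,0,0,0,0,0,0.4]]]'
```

```text
clock: 7.5
position: [0.44, 0.3105, 0.1614]
tool_rot: [-3.139, 0.002, 1.57]
force: [-0.0, -0.3, -1.1]
grip_width: 0.0567
finger_force: 43.2
clock: 8.0
position: [0.4409, 0.3119, 0.1537]
tool_rot: [3.141, -0.001, 1.571]
force: [-0.1, -0.2, -1.3]
grip_width: 0.0567
finger_force: 43.2
```

```bash
python3 -m jog '[[[0,0,2,0,0,0,0.4],[0,0,2,0,0,0,0.4],[0,0,0,0,0,0,0.4],[0,0,0,0,0,0,0.4]]]'
```

```text
clock: 8.4
position: [0.4404, 0.3122, 0.1498]
tool_rot: [3.141, -0.0, 1.571]
force: [-6.0, -2.2, 20.0]
grip_width: 0.0566
finger_force: 44.5
```

```bash
python3 -m jog '[[[0,0,-1,0,0,0,0.4],[0,0,0,0,0,0,0.6],[0,0,0,0,0,0,1],[0,0,0,0,0,0,1],[0,0,0,0,0,0,1]]]'
python3 -m jog '[[[0,0,-15,0,0,0,1],[0,0,-35,0,0,0,1],[0,0,-40,0,0,0,1],[-30,0,-30,0,0,0,1],[-50,0,0,0,0,0,1]]]'
python3 -m jog '[[[-50,0,0,0,0,0,1],[-50,0,0,0,0,0,1],[-50,0,0,0,0,0,1],[-50,0,0,0,0,0,1],[-50,0,0,0,0,0,1]]]'
python3 -m jog '[[[-50,0,0,0,0,0,1],[-26,-10,0,0,0,0,1],[0,0,0,0,0,0,1]]]'
python3 - <<'E'
from workcell import bot
import cv2,numpy as np
s=bot.observe(); print(s["position"])
ims=[]
for n in ("top","side"):
    f=bot.grab_frame(n); ims.append(f["img"][:,:,::-1][60:360,80:400])
    for q in("tin_1",):
      for d in bot.spot_point(q,f): print(n,q,round(d["conf"],2),np.round(d["xyz"],3))
cv2.imwrite("pics/b3.png",np.hstack(ims))
E
```

```text
clock: 8.9
position: [0.4406, 0.3117, 0.1498]
tool_rot: [-3.142, 0.0, 1.571]
force: [0.3, -0.4, -0.8]
grip_width: 0.0856
finger_force: 0.0
clock: 9.4
position: [0.4411, 0.2341, 0.2743]
tool_rot: [3.136, -0.004, 1.575]
force: [2.3, -0.5, -1.0]
grip_width: 0.0856
finger_force: 0.0
clock: 9.9
position: [0.4402, -0.0201, 0.2711]
tool_rot: [3.14, 0.0, 1.571]
force: [1.2, 0.5, 0.4]
grip_width: 0.0851
finger_force: 0.0
clock: 10.2
position: [0.4293, -0.0977, 0.2706]
tool_rot: [-3.141, 0.001, 1.565]
force: [0.3, 1.0, -0.6]
grip_width: 0.0854
finger_force: 0.0
[ 0.42934468 -0.09773672  0.27064222]
top tin_1 0.9 [ 0.75  -0.397  0.002]
top tin_1 0.86 [0.44  0.316 0.019]
top tin_1 0.76 [ 0.437 -0.238  0.005]
top tin_1 0.76 [ 0.367 -0.338 -0.006]
top tin_1 0.59 [ 0.563 -0.141 -0.002]
side tin_1 0.95 [ 0.372 -0.34  -0.003]
side tin_1 0.88 [ 0.746 -0.395  0.001]
side tin_1 0.77 [ 0.429 -0.094 -0.001]
side tin_1 0.63 [ 0.441 -0.242  0.004]
side tin_1 0.59 [ 0.566 -0.138 -0.002]
side tin_1 0.57 [0.438 0.315 0.014]
side tin_1 0.33 [ 0.44  -0.245  0.046]
```

View pics/b3.png

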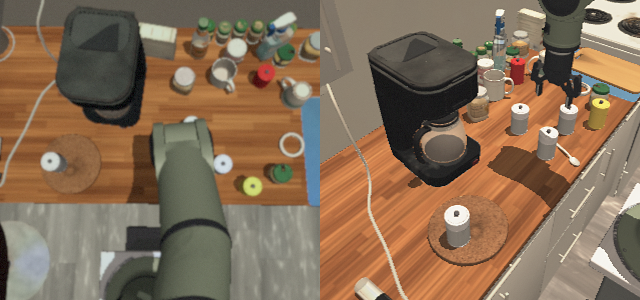

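The first tin stands upright on the trivet (458,225 right half), at (0.439,0.315). Next I'll weigh the near-left tin.

```bash
python3 -m jog '[[[3,0,40,0,0,0,1],[0,0,40,0,0,0,1],[0,0,35,0,0,0,1],[0,0,20,0,0,0,1],[0,0,0,0,0,0,1]]]'
python3 -m jog '[[[0,0,0,0,0,0,0.4],[0,0,0,0,0,0,0.4],[0,0,0,0,0,0,0.4],[0,0,0,0,0,0,0.4],[0,0,0,0,0,0,0.4]]]' 40
python3 -m jog '[[[0,0,-8,0,0,0,0.4],[0,0,-8,0,0,0,0.4],[0,0,-4,0,0,0,0.4],[0,0,0,0,0,0,0.4],[0,0,0,0,0,0,0.4]]]'
python3 -m jog '[[[0,0,0,0,0,0,0.4],[0,0,0,0,0,0,0.4]]]'
```

```text
clock: 10.9
position: [0.43, -0.0898, 0.1331]
tool_rot: [-3.138, -0.001, 1.573]
force: [-0.7, -0.3, -0.1]
grip_width: 0.0855
finger_force: 0.0
clock: 11.4
position: [0.431, -0.0913, 0.1364]
tool_rot: [3.14, 0.001, 1.571]
force: [-4.3, 1.8, 10.1]
grip_width: 0.0577
finger_force: 40.3
clock: 11.9
position: [0.4306, -0.0914, 0.155]
tool_rot: [3.141, 0.0, 1.571]
force: [-0.5, -0.3, -4.6]
grip_width: 0.0577
finger_force: 44.5
clock: 12.1
position: [0.4305, -0.0912, 0.1547]
tool_rot: [-3.141, -0.0, 1.571]
force: [0.2, -0.2, -3.9]
grip_width: 0.0575
finger_force: 44.5
```

-3.9 N: full. I'll set it back down.

```bash
python3 -m jog '[[[0,0,8,0,0,0,0.4],[0,0,7,0,0,0,0.4],[0,0,3,0,0,0,0.4],[0,0,1,0,0,0,0.4],[0,0,0,0,0,0,0.4]]]'
```

```text
clock: 12.6
position: [0.4298, -0.0911, 0.136]
tool_rot: [-3.14, 0.001, 1.571]
force: [-9.2, 2.1, 22.1]
grip_width: 0.0573
finger_force: 45.4
```

```bash
python3 -m jog '[[[0,0,-1,0,0,0,0.4],[0,0,0,0,0,0,0.6],[0,0,0,0,0,0,1],[0,0,0,0,0,0,1],[0,0,-15,0,0,0,1]]]'
python3 -m jog '[[[0,0,-35,0,0,0,1],[0,0,-40,0,0,0,1],[-31,4,-10,0,0,0,1],[-40,5,0,0,0,0,1],[-40,0,0,0,0,0,1]]]'
python3 -m jog '[[[-40,0,0,0,0,0,1],[0,0,0,0,0,0,1]]]'
python3 - <<'E'
from workcell import bot
import cv2,numpy as np
s=bot.observe(); print(s["position"])
for n in ("top","side"):
    f=bot.grab_frame(n)
    for d in bot.spot_point("tin_1",f): print(n,round(d["conf"],2),np.round(d["xyz"],3))
E
```

```text
clock: 13.1
position: [0.4301, -0.0911, 0.151]
tool_rot: [-3.14, -0.001, 1.571]
force: [-0.2, -0.4, 0.3]
grip_width: 0.0855
finger_force: 0.0
clock: 13.6
position: [0.4402, -0.2037, 0.2376]
tool_rot: [3.14, 0.001, 1.572]
force: [1.6, -0.0, 0.6]
grip_width: 0.0854
finger_force: 0.0
clock: 13.8
position: [0.4388, -0.2472, 0.2366]
tool_rot: [-3.141, 0.001, 1.565]
force: [0.1, 0.7, -0.4]
grip_width: 0.0855
finger_force: 0.0
[ 0.43875377 -0.24718741  0.23663017]
top 0.9 [ 0.752 -0.399  0.003]
top 0.66 [0.442 0.313 0.016]
top 0.64 [ 0.564 -0.142 -0.004]
top 0.58 [ 0.426 -0.092 -0.004]
top 0.45 [ 0.436 -0.24   0.002]
side 0.93 [ 0.749 -0.397  0.002]
side 0.86 [ 0.371 -0.342 -0.002]
side 0.68 [ 0.441 -0.244  0.002]
side 0.57 [0.442 0.316 0.015]
```

The full tin is back in place. Now the near-right tin: descend 103 mm, shift +4 mm along tool x, and weigh it.

```bash
python3 -m jog '[[[4,0,35,0,0,0,1],[0,0,35,0,0,0,1],[0,0,20,0,0,0,1],[0,0,12,0,0,0,1],[0,0,0,0,0,0,1]]]'
python3 -m jog '[[[0,0,0,0,0,0,0.4],[0,0,0,0,0,0,0.4],[0,0,0,0,0,0,0.4],[0,0,0,0,0,0,0.4],[0,0,0,0,0,0,0.4]]]' 40
python3 -m jog '[[[0,0,-8,0,0,0,0.4],[0,0,-8,0,0,0,0.4],[0,0,-4,0,0,0,0.4],[0,0,0,0,0,0,0.4],[0,0,0,0,0,0,0.4]]]'
python3 -m jog '[[[0,0,0,0,0,0,0.4],[0,0,0,0,0,0,0.4]]]'
```

```text
clock: 14.5
position: [0.4395, -0.2373, 0.134]
tool_rot: [-3.14, -0.001, 1.572]
force: [0.2, 0.1, -0.3]
grip_width: 0.085
finger_force: 0.0
clock: 15.0
position: [0.4399, -0.2385, 0.1362]
tool_rot: [3.14, 0.001, 1.57]
force: [-2.0, 1.6, 9.2]
grip_width: 0.0572
finger_force: 40.6
clock: 15.5
position: [0.4396, -0.2384, 0.155]
tool_rot: [3.141, 0.0, 1.571]
force: [-0.7, -0.1, -0.3]
grip_width: 0.0569
finger_force: 42.9
clock: 15.7
position: [0.4395, -0.2382, 0.1547]
tool_rot: [-3.141, -0.0, 1.571]
force: [0.5, 0.8, -0.4]
grip_width: 0.0573
finger_force: 42.9
```

About -0.4 N: empty. I'll carry it to (0.44, 0.235) and check before lowering.

```bash
python3 -m jog '[[[0,0,-30,0,0,0,0.4],[0,0,-40,0,0,0,0.4],[0,0,-40,0,0,0,0.4],[20,0,-20,0,0,0,0.4],[40,0,0,0,0,0,0.4]]]'
python3 -m jog '[[[40,0,0,0,0,0,0.4],[40,0,0,0,0,0,0.4],[40,0,0,0,0,0,0.4],[40,0,0,0,0,0,0.4],[40,0,0,0,0,0,0.4]]]'
python3 -m jog '[[[40,0,0,0,0,0,0.4],[40,0,0,0,0,0,0.4],[40,0,0,0,0,0,0.4],[40,0,0,0,0,0,0.4],[40,0,0,0,0,0,0.4]]]'
python3 -m jog '[[[12,0,0,0,0,0,0.4],[0,0,0,0,0,0,0.4],[0,0,0,0,0,0,0.4]]]'
python3 - <<'E'
from workcell import bot
import cv2,numpy as np
s=bot.observe(); print(s["position"],s["force"])
ims=[]
for n in ("top","side"):
    f=bot.grab_frame(n); ims.append(f["img"][:,:,::-1][60:360,80:400])
    for d in bot.spot_point("tin_1",f): print(n,round(d["conf"],2),np.round(d["xyz"],3))
cv2.imwrite("pics/b4.png",np.hstack(ims))
E
```

```text
clock: 16.2
position: [0.4402, -0.1798, 0.2872]
tool_rot: [3.138, 0.002, 1.567]
force: [0.7, 0.2, -1.3]
grip_width: 0.0572
finger_force: 43.4
clock: 16.7
position: [0.4393, 0.0233, 0.2849]
tool_rot: [3.142, 0.0, 1.571]
force: [0.5, 0.2, -0.5]
grip_width: 0.0574
finger_force: 43.3
clock: 17.2
position: [0.4393, 0.2233, 0.2848]
tool_rot: [-3.141, 0.0, 1.571]
force: [1.3, -0.5, -0.2]
grip_width: 0.0568
finger_force: 43.3
clock: 17.5
position: [0.4396, 0.2329, 0.2846]
tool_rot: [-3.141, 0.001, 1.571]
force: [-0.1, -0.6, -0.6]
grip_width: 0.0569
finger_force: 43.4
[0.43958308 0.23286588 0.2845842 ] [-0.06168032 -0.63253322 -0.62220691]
top 0.88 [ 0.368 -0.339 -0.001]
top 0.79 [ 0.564 -0.141 -0.002]
top 0.75 [ 0.749 -0.401  0.002]
top 0.42 [0.436 0.228 0.149]
side 0.95 [0.437 0.315 0.016]
side 0.92 [ 0.369 -0.338 -0.001]
side 0.76 [0.441 0.228 0.147]
side 0.72 [ 0.427 -0.096 -0.003]
side 0.59 [ 0.565 -0.14  -0.001]
side 0.53 [ 0.747 -0.395 -0.   ]
```

View pics/b4.png

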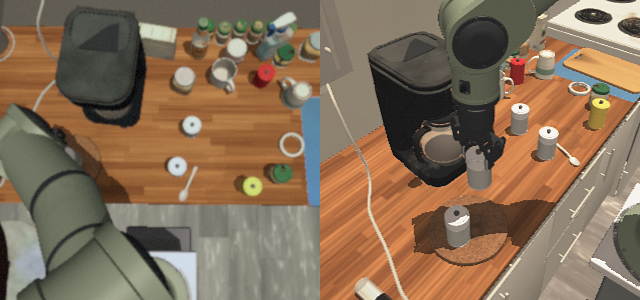

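The tin hangs upright at (478,165), y≈0.228; the first tin stands at (458,228). I'll nudge it 6 mm left and lower.

```bash
python3 -m jog '[[[6,0,30,0,0,0,0.4],[0,0,40,0,0,0,0.4],[0,0,40,0,0,0,0.4],[0,0,15,0,0,0,0.4],[0,0,5,0,0,0,0.4]]]'
python3 -m jog '[[[0,0,2,0,0,0,0.4],[0,0,1,0,0,0,0.4],[0,0,0,0,0,0,0.4],[0,0,0,0,0,0,0.4]]]'
```

```text
clock: 18.2
position: [0.4391, 0.2388, 0.1534]
tool_rot: [-3.139, 0.001, 1.57]
force: [0.5, 0.7, 0.2]
grip_width: 0.0568
finger_force: 43.4
clock: 18.6
position: [0.44, 0.2398, 0.1526]
tool_rot: [3.14, -0.001, 1.571]
force: [-0.4, 0.2, -0.9]
grip_width: 0.0573
finger_force: 43.4
```

```bash
python3 -m jog '[[[0,0,1,0,0,0,0.4],[0,0,1,0,0,0,0.4],[0,0,0,0,0,0,0.4],[0,0,0,0,0,0,0.4]]]'
```

```text
clock: 19.0
position: [0.4397, 0.2399, 0.1502]
tool_rot: [3.141, -0.0, 1.571]
force: [-1.8, -0.6, 6.9]
grip_width: 0.0566
finger_force: 44.0
```

```bash
python3 -m jog '[[[0,0,0,0,0,0,0.6],[0,0,0,0,0,0,1],[0,0,0,0,0,0,1],[0,0,0,0,0,0,1],[0,0,-15,0,0,0,1]]]'
python3 -m jog '[[[0,0,-35,0,0,0,1],[0,0,-40,0,0,0,1],[-20,0,-30,0,0,0,1],[-40,0,0,0,0,0,1],[-40,0,0,0,0,0,1]]]'
python3 -m jog '[[[-40,0,0,0,0,0,1],[-40,0,0,0,0,0,1],[-40,0,0,0,0,0,1],[-20,0,0,0,0,0,1],[0,0,0,0,0,0,1]]]'
python3 - <<'E'
from workcell import bot
import cv2,numpy as np
ims=[]
for n in ("top","side"):
    f=bot.grab_frame(n); ims.append(f["img"][:,:,::-1][60:360,80:400])
    for q in ("tin_1","jar_mustard","mug_tea","jar_honey","teaspoon","trivet"):
      for d in bot.spot_point(q,f):
        if d["conf"]>.4: print(n,q,round(d["conf"],2),np.round(d["xyz"],3))
cv2.imwrite("pics/b5.png",np.hstack(ims))
E
```

```text
clock: 19.5
position: [0.439, 0.2394, 0.1638]
tool_rot: [-3.139, 0.001, 1.571]
force: [0.2, 0.6, 0.9]
grip_width: 0.0855
finger_force: 0.0
clock: 20.0
position: [0.4396, 0.1389, 0.2707]
tool_rot: [3.14, -0.0, 1.572]
force: [0.3, -0.3, -0.2]
grip_width: 0.0854
finger_force: 0.0
clock: 20.5
position: [0.4394, -0.003, 0.2698]
tool_rot: [-3.141, 0.001, 1.567]
force: [0.3, 0.2, -0.2]
grip_width: 0.0852
finger_force: 0.0
top tin_1 0.75 [ 0.566 -0.139 -0.   ]
top tin_1 0.67 [0.443 0.313 0.019]
top tin_1 0.67 [ 0.367 -0.338 -0.003]
top tin_1 0.64 [ 0.427 -0.093 -0.002]
top tin_1 0.58 [0.435 0.236 0.016]
top jar_mustard 0.95 [ 0.408 -0.44  -0.002]
top mug_tea 0.7 [ 0.743 -0.261  0.001]
top jar_honey 0.62 [ 0.727 -0.118  0.002]
top teaspoon 0.58 [ 0.381 -0.135  0.   ]
top trivet 0.55 [ 0.445  0.272 -0.002]
side tin_1 0.91 [ 0.37  -0.341 -0.002]
side tin_1 0.89 [ 0.428 -0.093 -0.004]
side tin_1 0.89 [0.44  0.236 0.014]
side tin_1 0.84 [ 0.568 -0.141 -0.   ]
side tin_1 0.74 [ 0.748 -0.396  0.002]
side jar_mustard 0.7 [ 0.41  -0.438 -0.002]
side jar_mustard 0.42 [ 0.568 -0.139 -0.002]
side mug_tea 0.63 [ 0.742 -0.265  0.001]
side jar_honey 0.72 [ 0.727 -0.115  0.003]
side trivet 0.61 [ 0.442  0.276 -0.002]
```

View pics/b5.png

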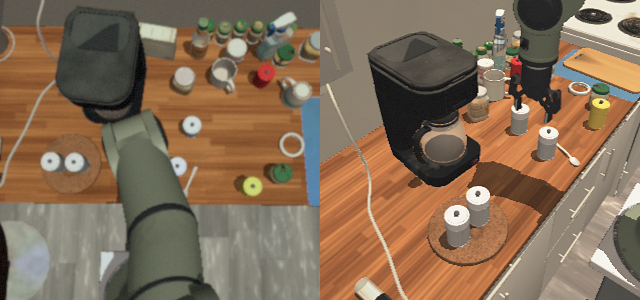

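Both empty tins stand upright side by side on the trivet (457,225 and 478,205). The full ones are in place and nothing else has moved.

```bash
python3 -c "from workcell import bot; print(bot.job_done())"
```

```text
the job is handed in; nothing more can be done
None
```

I handed the job in at about 20 s: the two empty tins stand upright side by side on the trivet and the other two stand where they were. I weighed three tins (two empty, one full), so the fourth is taken as full without being lifted.

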